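Load the vial rack into the sample cooler and open the coolant

ROBOT

A 6-joint arm with a two-finger parallel gripper is mounted at the origin on a cart in front of the work surface, level with it; the furniture and walls round the work are solid. World frame = base frame: x ahead of the robot, y to its left, z up, the work surface at z = 0. Lengths are in m, angles in degrees, forces in N, time in s.
With the tool pointing down it reaches from about 0.275 to 0.875 m from the base axis. Payload 12.5 kg.
Tool frame: the origin (TCP) lies at the very end of the fingers, on their centre line; the grasp point (between the pads) lies arm.grip_point_offset behind it (arm.grip_point_offset is the distance from the TCP to the grasp point, in m); z points along the fingers, y is the line along which they close (so a half turn about z gives the same grasp; the last joint's range is limited). The gripper opens to 85 mm and grips with 20 to 120 N. Pads are 22 mm wide; open, the fingers measure 114 mm over their backs; the gripper's body (76 mm by 85 mm) begins 54 mm behind the grasp point. The pads swing forward as they close: fully open they stand 13 mm farther back than shut.
Start: joints at [61.788, 20.094, 94.641, -0, 65.266, -4.847], TCP at [0.218, 0.505, 0.231] pointing down, gripper open.
Joint ranges: [-157.81, 157.81], [-45, 120.19], [0.68, 151.7], [-89.99, 269.99], [4.06, 180], [-164.3, 164.3]. Speed limits (degrees/s): [127.2, 127.2, 159.86, 180, 180, 180].

INTERFACE

Orientations are given as a 3x3 rotation matrix whose columns are the frame's x, y, z axes.
In Python, from workcell import arm gives the robot as it stands.
- The arm moves only by the tool servo_tool, never from a script. Its argument "rows" is a list of rows, each an object with "translation": the shift along the tool's x, y, z in mm, a list of three; "rot": the turn, a rotation vector about the tool's x, y, z in degrees, a list of three; "gripper": the finger opening in mm, from 0 to 85.4. In form: [{"translation": [x, y, z], "rot": [wx, wy, wz], "gripper": gripper}, ...]. A call has 1 to 10 rows; each row is the pose to reach, as a shift and turn from the pose commanded when the call began, along the tool's axes at that moment; what a row does not reach only later rows make up. A row lasts 1/10 s, in which the tool goes at most 50 mm and 8.59 degrees, less where a joint would pass 70% of its speed; a pose out of reach is approached as far as the arm can. A call with a gripper value outside its range is refused whole. The fingers move at their own pace and stop on an object; the grip force is fixed at half the most. Time passes only in rows, so rows that repeat a pose let the fingers close. It gives the time, the measured TCP pose, the force, the opening and the grip force at its end, in the units of the state.
- arm.sense(): the state, without advancing time (a new reading comes with each control period).
- arm.read_camera(name): name is "scene" or "top" or "wrist"; returns a dict with "color" (420x560x3 uint8, red, green, blue), "range_z" (420x560 float32, m along the optical axis (not along the pixel's ray), 0 where there is no reading), "mtx" (3x3 intrinsics, pixels), "k1" (the pictures are not rectified: a ray, as slopes to the right and down, at radius r is drawn at 1 + k1 r^2 times it, then the intrinsics apply), "R" (3x3) and "t" (3): a world point X has camera coordinates R X + t. Camera axes: x right, y down, z forward; pixel columns grow to the right and rows downward; lengths in m; the calibration is good to about 2 mm. A picture is of the moment at which its call begins.
- arm.finish_job(): hands the job in; it is judged then, once.
Trained networks look in a picture, given as the dict that the camera call returned (one of the last four; its "shot" number tells which), for a name from the list of things; names that differ only in an ending like _2 or _b are one class to them, and where a whole thing is asked for, a point or a joint stands for the part that bears it (a point fixed in the world has none). Each returns a list of dicts, best first, with "score" (0 to 1); they miss things now and then, are a little off and sometimes report something else, mostly with a low value. They report only what shows in the picture. A call takes as long as a camera call.
- arm.look_for(target, picture): "position" ([x, y, z] in m, in world coordinates, good to about 4 mm: the middle of the surface that is visible of it).
- arm.outline_of(target, picture): "pixels" (420x560 bool, what is visible of it).
The state is a dict: "time": time; "joint_pos": joint angles; "joint_velocities": joint speeds; "joint_efforts": joint torques, N m; "eef_pos": TCP position; "tool_rot": TCP orientation; "contact_force": force on the tool from outside, world axes, zero at the start; "ft_torque": the same for the moment, N m; "opening": finger opening in m; "grasp_force": force on a finger pad.
Only numpy, scipy, OpenCV 4.12 (cv2) and the standard library are available. Lean on these libraries where they do the work, as an engineer would, in place of code of your own. Each camera call takes 0.05 s, during which the arm holds its last target. There are 200 camera calls.

TASK

Set the blue rack of sample vials in the sprung tray of the sample cooler, push it down and keep it down until the catch at the tray's end has closed over it, so that the tray stays down by itself when you let go. Only after that, open the coolant: turn the ball valve's lever a quarter turn, fully round to its stop, so that it lies along the pipe. Keep the rack upright the whole time and leave the other things on the bench where they are.

Things in the scene. Friction and masses are not known exactly. Their poses are not given: they have to be found in the camera images.
- rack: the blue plastic rack full of small capped vials, 54 (x) x 150 (y) x 35 mm high with the vials; its solid blue body is 22 mm high, the vials' caps stand above that. Origin: centre of its underside. Own y along its length, z up. About 0.2 kg. It goes into the tray either way round. Best taken across its 54 mm width, fingers on the two long sides near the middle.
- carrier_seat (a point): middle of the floor of the cooler's shallow sprung aluminium tray, where the centre of the rack's underside belongs; y along the tray, z up, x away from the robot at yaw 0. 76 mm above the bench while the tray is up; moves down with it. The floor takes 156 mm (y) by 60 mm (x) between flared rims 8 mm high, four short ones on the long sides near the corners and one at each end.
- cooler: the fixed sample cooler that carries tray, catch and valve; origin on the bench under the tray's middle, axes as carrier_seat. Beside the middle of the tray's long sides there is no rim and free space for fingers down to the deck, 14 mm above the bench. A white housing, its top 82 mm above the bench, begins 78 mm from the tray's middle in +x.
- carrier (a joint): how far the tray has been pressed down, in m: 0 up (as at the start), 0.025 on its lower stop. The spring pushes back with about 4 N at the top and 13 N at the bottom (the tray alone weighs 0.2 kg); pushing past the catch takes a few N more. The catch can close only when the tray is beyond 0.0225; a caught tray stands at about 0.021.
- catch (a joint): swing of the catch, in rad: 0 upright, its hook over the tray's end plate; about 0.14 when the end plate has pushed it outward. It is sprung shut but damped: when the tray has gone past, the hook takes 1 to 1.5 s to swing back over it, so keep the tray down for that long; let go sooner and the tray springs up. It also reads about 0 before the tray is pressed.
- catch_nose (a point): underside of the hook of the catch (dark steel lever with a thumb tab, 16 mm wide, its top about 92 mm above the bench) at the +y end of the tray, 95.5 mm from the tray's middle. It needs no touching.
- valve (a joint): angle of the valve lever, in rad: 0 shut (lever across the pipe, pointing to the cooler's -x, towards the robot), 1.571 open against a hard stop (lever along the pipe, pointing to the cooler's -y, away from the tray). It opens anticlockwise seen from above, with about 0.25 Nm of friction, and stays where it is left. It starts shut or nearly so.
- valve_grip (a point): middle of the grey grip of the valve lever, 75 mm from the lever's axis and 71 mm above the bench. The grip is 68 mm long, 16 mm wide and 12 mm high. There is free space under it and on both sides; only the pipe, its top 38 mm above the bench, runs below the lever when open.
- valve_axis (a point): point on the upright axis of the valve lever, fixed to the cooler, 155 mm from the tray's middle in the tray's -y and 66 mm above the bench; axes as carrier_seat.
- tip_box: clear box of pipette tips, 89 x 122 x 77 mm, bystander; origin: centre of its underside
- filter_box: white and green card box, 48 x 80 x 30 mm, bystander; origin: centre of its underside
- timer: white bench timer, 30 x 66 x 59 mm, bystander; origin: centre of its underside
- column: thin steel column with hex ends, 17 x 174 x 15 mm, lying in front of the cooler, bystander; origin: centre of its underside
- small_bottle: 100 ml screw-cap bottle, 57 mm across, 101 mm high, bystander; origin: centre of its underside
- notebook: dark blue notebook, 149 x 108 x 16 mm, bystander; origin: centre of its underside
- tape: roll of yellow tape, 67 mm across, 19 mm high, bystander; origin: centre of its underside

How it is judged (in metres and radians):
On the way, in this order (a step that is already met when the one before it is completed fails the run):
1. the rack sits in the tray, let go, with the tray held down by its catch (x of rack in the frame of carrier_seat between -0.008 and 0.008 m and y of rack in the frame of carrier_seat between -0.008 and 0.008 m and z of rack in the frame of carrier_seat between -0.004 and 0.004 m and angle between the y axis of rack and the y axis of carrier_seat, either way round below 0.1 rad and value of joint carrier above 0.017 m and value of joint catch below 0.08 rad and contact force between the fingers and rack below 0.2 N), for 0.3 s.
2. then the valve lever is turned fully open (value of joint valve above 1.43 rad), for 0.1 s.
At the end, for the whole second after the job is handed in: The rack lies at rest flat on the tray's floor (within 8 mm of its middle each way, within 4 mm of floor height, along the tray within 0.1 rad), the tray is held down by the catch (carrier beyond 0.017 m, catch under 0.08 rad) and the valve lever is at its open stop (beyond 1.43 rad) (x of rack in the frame of carrier_seat between -0.008 and 0.008 m and y of rack in the frame of carrier_seat between -0.008 and 0.008 m and z of rack in the frame of carrier_seat between -0.004 and 0.004 m and angle between the y axis of rack and the y axis of carrier_seat, either way round below 0.1 rad and value of joint carrier above 0.017 m and value of joint catch below 0.08 rad and value of joint valve above 1.43 rad and linear speed of rack below 0.02 m/s); the robot touches nothing.
It fails at once if the rack is tipped by more than about 30 degrees (angle between rack's own z axis and vertical above 0.52 rad).
It fails at once if another thing on the bench is moved by more than 30 mm (distance of any of tip_box, filter_box, timer, column, small_bottle, notebook, tape from where it was at the start of the episode above 0.03 m).
It also fails if it takes over 58 s, if anything falls off the work surface, if the arm or the gripper's body presses on something with over 40 N, if the wrist force passes 120 N, or if a joint passes its speed limit or range.

## Working session

There is one attempt and no reset: what is moved stays moved. The work goes in short steps, Python scripts to look and compute and a tool call to move; the robot and the scene stay as the last step left them, time stands still between calls to the robot, and variables do not carry over. Pictures are saved under pics/ and viewed, at most 10 in all, crops included, and the job is handed in when it is done.

Besides the shell and the picture viewer there is one more tool, called after "Emit:" by a JSON object that holds its "fn" and its "kwargs". servo_tool: Moves the arm, as the interface text tells. Its arguments: {"type":"object","properties":{"rows":{"type":"array"}},"required":["rows"]}

```bash
mkdir -p pics; cat > h.py <<'E'
import numpy as np, cv2
from workcell import arm
def cloud(p):
    d=p["range_z"];h,w=d.shape;K=np.array(p["mtx"])
    v,u=np.mgrid[0:h,0:w];xd=(u-K[0,2])/K[0,0];yd=(v-K[1,2])/K[1,1];x,y=xd.copy(),yd.copy()
    for _ in range(8):
        s=1+p["k1"]*(x*x+y*y);x,y=xd/s,yd/s
    C=np.stack([x*d,y*d,d],-1)
    W=(C-np.array(p["t"]))@np.array(p["R"]);W[d<=0]=np.nan
    return W
def save(p,n): cv2.imwrite("pics/"+n,p["color"][:,:,::-1])
def rect(P):
    (c,s,a)=cv2.minAreaRect((P[:,:2]*1000).astype(np.float32)); return np.round(c,1),np.round(s,1),round(a,1)
E
python3 - <<'E'
from h import *
p=arm.read_camera("top");save(p,"top.png");W=cloud(p)
q=arm.read_camera("scene");save(q,"scene.png")
print(arm.grip_point_offset,arm.sense()["tool_rot"])
for n in ["rack","carrier_seat","cooler","catch_nose","valve_grip","tip_box","filter_box","timer","column","small_bottle","notebook","tape"]:
    r=arm.look_for(n,p); o=arm.outline_of(n,p)
    print(n,[(np.round(a["position"],3),round(a["score"],2)) for a in r[:2]])
    if o:
        P=W[o[0]["pixels"]];P=P[np.isfinite(P[:,0])]
        if len(P)>10: print("   ",rect(P),np.round(np.percentile(P[:,2],[5,50,95]),3),len(P))
E
```

```text
0.0187 [[-9.18008642e-01  3.96560022e-01 -5.31389049e-04]
 [ 3.96560365e-01  9.18008133e-01 -9.72518677e-04]
 [ 1.02157441e-04 -1.10350839e-03 -9.99999386e-01]]
rack [(array([ 0.419, -0.347,  0.026]), 0.74)]
    (array([ 427.2, -349.2]), array([ 55.2, 149. ]), 66.9) [0.004 0.023 0.037] 615
carrier_seat [(array([0.494, 0.106, 0.078]), 0.78), (array([ 0.415, -0.537,  0.016]), 0.45)]
    (array([505.4, 103.7]), array([ 75.5, 196. ]), 1.9) [0.071 0.076 0.081] 838
cooler [(array([0.547, 0.052, 0.075]), 0.78)]
    (array([527. ,  63.8]), array([370.2, 245. ]), 87.5) [0.01  0.068 0.085] 5071
catch_nose []
valve_grip [(array([ 0.451, -0.058,  0.074]), 0.49)]
    (array([457.3, -56.7]), array([112.5,  18.2]), 8.9) [0.061 0.073 0.079] 135
tip_box [(array([0.421, 0.399, 0.076]), 0.83)]
    (array([429.1, 405.8]), array([ 93.1, 124.4]), 8.9) [0.017 0.076 0.081] 980
filter_box [(array([0.566, 0.412, 0.027]), 0.78)]
    (array([574. , 414.6]), array([51. , 80.3]), 44.2) [0.01  0.03  0.035] 322
timer [(array([0.616, 0.336, 0.047]), 0.55)]
    (array([631.3, 346.4]), array([84.1, 41.5]), 76.8) [0.007 0.048 0.062] 189
column []
    (array([372.1,  12.7]), array([ 15.6, 166.1]), 2.0) [0.002 0.011 0.018] 116
small_bottle [(array([ 0.587, -0.234,  0.067]), 0.49), (array([0.616, 0.335, 0.049]), 0.3)]
    (array([ 604.7, -235.5]), array([54.8, 63.4]), 75.6) [0.021 0.071 0.104] 235
notebook [(array([ 0.415, -0.538,  0.012]), 0.97)]
    (array([ 425.9, -541. ]), array([153. , 112.2]), 80.3) [0.009 0.016 0.021] 1222
tape [(array([0.548, 0.051, 0.072]), 0.59), (array([0.367, 0.254, 0.02 ]), 0.58)]
    (array([396. , 295.1]), array([165.6,  67.1]), 61.2) [-0.     0.017  0.024] 236
```

View pics/top.png

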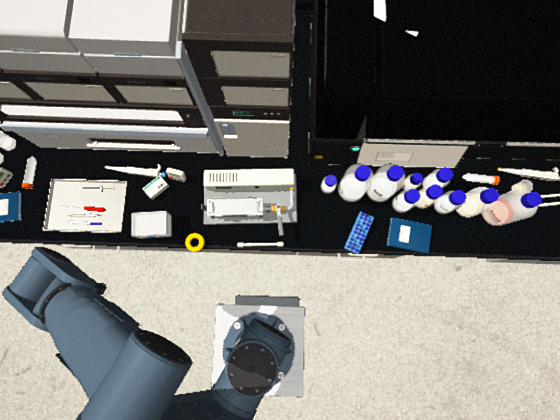

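View pics/scene.png

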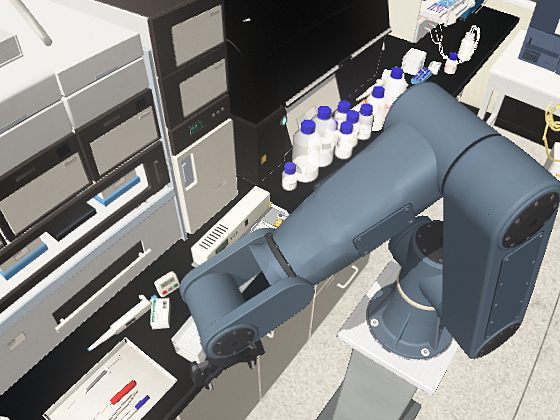

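The top view shows the rack at about (358,232), the tray at (235,207), the valve lever at (280,207) and the column at (260,244). In the scene view the arm hides most of the cooler. The tool's closing axis already lines up with the rack's width, so I'll go above it.

Emit:
{"fn": "servo_tool", "kwargs": {"rows": [{"translation": [-26, -35, 0], "rot": [0, 0, 0], "gripper": 85}, {"translation": [-52, -70, 0], "rot": [0, 0, 0], "gripper": 85}, {"translation": [-78, -105, 0], "rot": [0, 0, 0], "gripper": 85}, {"translation": [-104, -140, 0], "rot": [0, 0, 0], "gripper": 85}, {"translation": [-130, -175, 0], "rot": [0, 0, 0], "gripper": 85}, {"translation": [-156, -210, 0], "rot": [0, 0, 0], "gripper": 85}, {"translation": [-182, -245, 0], "rot": [0, 0, 0], "gripper": 85}, {"translation": [-208, -280, 0], "rot": [0, 0, 0], "gripper": 85}, {"translation": [-234, -315, 0], "rot": [0, 0, 0], "gripper": 85}, {"translation": [-260, -350, 0], "rot": [0, 0, 0], "gripper": 85}]}}

```text
time: 2.3
eef_pos: [0.318, 0.0789, 0.2316]
tool_rot: [[-0.918, 0.396, 0.001], [0.396, 0.918, 0.0], [-0.001, 0.001, -1.0]]
contact_force: [2.1, 0.3, 0.3]
opening: 0.085
grasp_force: 0.0
```

Emit:
{"fn": "servo_tool", "kwargs": {"rows": [{"translation": [-27, -35, 0], "rot": [0, 0, 0], "gripper": 85}, {"translation": [-54, -70, 0], "rot": [0, 0, 0], "gripper": 85}, {"translation": [-81, -105, 0], "rot": [0, 0, 0], "gripper": 85}, {"translation": [-108, -140, 0], "rot": [0, 0, 0], "gripper": 85}, {"translation": [-135, -175, 0], "rot": [0, 0, 0], "gripper": 85}, {"translation": [-162, -210, 0], "rot": [0, 0, 0], "gripper": 85}, {"translation": [-189, -245, 0], "rot": [0, 0, 0], "gripper": 85}, {"translation": [-216, -280, 0], "rot": [0, 0, 0], "gripper": 85}, {"translation": [-243, -315, 0], "rot": [0, 0, 0], "gripper": 85}, {"translation": [-270, -350, 0], "rot": [0, 0, 0], "gripper": 85}]}}

```text
time: 3.3
eef_pos: [0.4272, -0.3499, 0.2313]
tool_rot: [[-0.918, 0.397, 0.0], [0.397, 0.918, -0.0], [-0.0, -0.0, -1.0]]
contact_force: [0.8, 0.1, 0.0]
opening: 0.0849
grasp_force: 0.0
```

```bash
python3 - <<'E'
from h import *
p=arm.read_camera("wrist");save(p,"w1.png");W=cloud(p);s=arm.sense();print(s["eef_pos"],s["joint_pos"])
print(np.round(-np.array(p["R"]).T@np.array(p["t"]),3))
o=arm.outline_of("rack",p)
for a in o[:2]:
    P=W[a["pixels"]];P=P[np.isfinite(P[:,0])];P=P[(P[:,2]>.008)&(P[:,2]<.045)]
    print(a["score"],rect(P),np.percentile(P[:,2],[5,50,95]),len(P))
E
```

```text
[ 0.42812856 -0.35494651  0.23111424] [-4.44272287e+01  2.06676367e+01  9.38380567e+01 -6.91044163e-02
  6.53352978e+01 -1.10919651e+02]
[ 0.353 -0.317  0.374]
0.65 (array([ 423.1, -351.4]), array([ 53.6, 148.5]), 66.7) [0.0204229  0.02297549 0.03616346] 4914
```

View pics/w1.png

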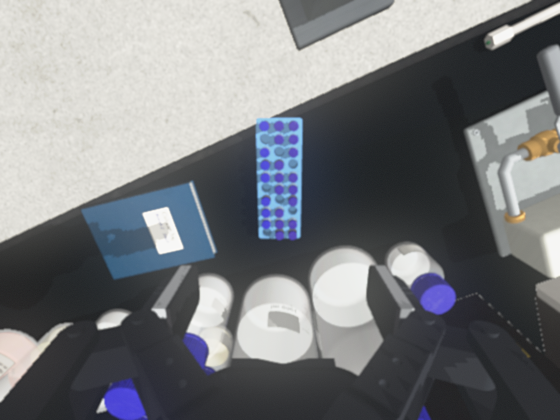

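The wrist view shows the rack at (280,178), lined up between the fingers and clear all round. Its size, 53.6 x 148.5 mm, matches, with the centre at (0.423,-0.351). Next I descend in two stages and grip.

Emit:
{"fn": "servo_tool", "kwargs": {"rows": [{"translation": [6, 1.5, 40], "rot": [0, 0, 0], "gripper": 85}, {"translation": [6, 1.5, 80], "rot": [0, 0, 0], "gripper": 85}, {"translation": [6, 1.5, 120], "rot": [0, 0, 0], "gripper": 85}, {"translation": [6, 1.5, 150], "rot": [0, 0, 0], "gripper": 85}, {"translation": [6, 1.5, 175], "rot": [0, 0, 0], "gripper": 85}, {"translation": [6, 1.5, 195], "rot": [0, 0, 0], "gripper": 85}, {"translation": [6, 1.5, 210], "rot": [0, 0, 0], "gripper": 85}, {"translation": [6, 1.5, 220], "rot": [0, 0, 0], "gripper": 85}, {"translation": [6, 1.5, 228], "rot": [0, 0, 0], "gripper": 85}, {"translation": [6, 1.5, 228], "rot": [0, 0, 0], "gripper": 85}]}}

```text
time: 4.4
eef_pos: [0.422, -0.3439, 0.0028]
tool_rot: [[-0.918, 0.397, -0.001], [0.397, 0.918, 0.0], [0.001, 0.0, -1.0]]
contact_force: [0.7, 0.2, -0.5]
opening: 0.0847
grasp_force: 0.0
```

Emit:
{"fn": "servo_tool", "kwargs": {"rows": [{"translation": [0, 0, 0], "rot": [0, 0, 0], "gripper": 70}, {"translation": [0, 0, 0], "rot": [0, 0, 0], "gripper": 60}, {"translation": [0, 0, 0], "rot": [0, 0, 0], "gripper": 50}, {"translation": [0, 0, 0], "rot": [0, 0, 0], "gripper": 45}, {"translation": [0, 0, 0], "rot": [0, 0, 0], "gripper": 45}, {"translation": [0, 0, 0], "rot": [0, 0, 0], "gripper": 45}, {"translation": [0, 0, 0], "rot": [0, 0, 0], "gripper": 45}]}}

```text
time: 5.1
eef_pos: [0.4226, -0.3447, 0.0045]
tool_rot: [[-0.918, 0.397, 0.001], [0.397, 0.918, -0.001], [-0.002, -0.001, -1.0]]
contact_force: [-1.1, -0.0, 8.9]
opening: 0.0527
grasp_force: 63.8
```

Emit:
{"fn": "servo_tool", "kwargs": {"rows": [{"translation": [0, 0, -10], "rot": [0, 0, 0], "gripper": 45}, {"translation": [0, 0, -30], "rot": [0, 0, 0], "gripper": 45}, {"translation": [0, 0, -65], "rot": [0, 0, 0], "gripper": 45}, {"translation": [0, 0, -105], "rot": [0, 0, 0], "gripper": 45}, {"translation": [0, 0, -145], "rot": [0, 0, 0], "gripper": 45}, {"translation": [0, 0, -185], "rot": [0, 0, 0], "gripper": 45}, {"translation": [0, 0, -215], "rot": [0, 0, 0], "gripper": 45}, {"translation": [0, 0, -235], "rot": [0, 0, 0], "gripper": 45}, {"translation": [0, 0, -245], "rot": [0, 0, 0], "gripper": 45}]}}

```text
time: 6.0
eef_pos: [0.4223, -0.3442, 0.2507]
tool_rot: [[-0.918, 0.397, 0.002], [0.397, 0.918, -0.002], [-0.003, -0.001, -1.0]]
contact_force: [0.3, 0.3, -3.0]
opening: 0.0525
grasp_force: 63.9
```

Emit:
{"fn": "servo_tool", "kwargs": {"rows": [{"translation": [5, 19, 0], "rot": [0, 0, 3], "gripper": 45}, {"translation": [14, 58, 0], "rot": [0, 0, 10], "gripper": 45}, {"translation": [25, 103, 0], "rot": [0, 0, 17], "gripper": 45}, {"translation": [36, 149, 0], "rot": [0, 0, 25], "gripper": 45}, {"translation": [48, 195, 0], "rot": [0, 0, 33], "gripper": 45}, {"translation": [60, 243, 0], "rot": [0, 0, 41], "gripper": 45}, {"translation": [71, 290, 0], "rot": [0, 0, 49], "gripper": 45}, {"translation": [82, 335, 0], "rot": [0, 0, 57], "gripper": 45}, {"translation": [90, 370, 0], "rot": [0, 0, 62], "gripper": 45}, {"translation": [95, 389, 0], "rot": [0, 0, 65], "gripper": 45}]}}

```text
time: 7.0
eef_pos: [0.4887, 0.0534, 0.2478]
tool_rot: [[-0.025, 1.0, -0.001], [1.0, 0.025, 0.0], [0.0, -0.001, -1.0]]
contact_force: [0.4, -1.2, -2.6]
opening: 0.0527
grasp_force: 63.9
```

Emit:
{"fn": "servo_tool", "kwargs": {"rows": [{"translation": [0, 0, 0], "rot": [0, 0, 0], "gripper": 45}, {"translation": [0, 0, 0], "rot": [0, 0, 0], "gripper": 45}]}}

```text
time: 7.2
eef_pos: [0.4887, 0.0509, 0.2478]
tool_rot: [[-0.031, 1.0, -0.001], [1.0, 0.031, -0.0], [-0.0, -0.001, -1.0]]
contact_force: [-0.4, -1.1, -1.9]
opening: 0.0525
grasp_force: 63.9
```

```bash
python3 - <<'E'
from h import *
p=arm.read_camera("wrist");save(p,"w2.png");W=cloud(p);s=arm.sense();T=np.array(s["eef_pos"]);print(T,s["opening"],s["grasp_force"],np.round(s["tool_rot"],3))
np.savez("w2.npz",W=W,col=p["color"])
for n in ["rack","carrier_seat","valve_grip","catch_nose","cooler"]:
    print(n,[(np.round(a["position"],4),a["score"]) for a in arm.look_for(n,p)[:2]])
    for a in arm.outline_of(n,p)[:1]:
        P=W[a["pixels"]];P=P[np.isfinite(P[:,0])]
        print("  ",rect(P),np.percentile(P[:,2],[5,50,95]),len(P))
E
```

```text
[0.48874857 0.0502562  0.247904  ] 0.05233445174709936 63.874876499176025 [[-0.03   1.    -0.001]
 [ 1.     0.03  -0.   ]
 [-0.    -0.001 -1.   ]]
rack [(array([0.4888, 0.0738, 0.2689]), 0.59)]
   (array([462.8, -64.7]), array([111., 374.]), 1.5) [0.25811101 0.26635409 0.27922157] 25252
carrier_seat [(array([0.4885, 0.1616, 0.0721]), 0.63)]
   (array([488.8, 166.4]), array([ 80.7, 108.2]), 1.8) [0.07496246 0.07638741 0.08191881] 6270
valve_grip []
catch_nose [(array([0.4941, 0.2134, 0.0802]), 0.58)]
   (array([487.6, 215.4]), array([19.9, 20.3]), 2.1) [0.06310416 0.07882769 0.09103308] 548
cooler [(array([0.5741, 0.1415, 0.0788]), 0.72)]
   (array([558. ,  69.3]), array([229.4, 371.6]), 3.2) [0.01359965 0.07960885 0.08334624] 32119
```

View pics/w2.png

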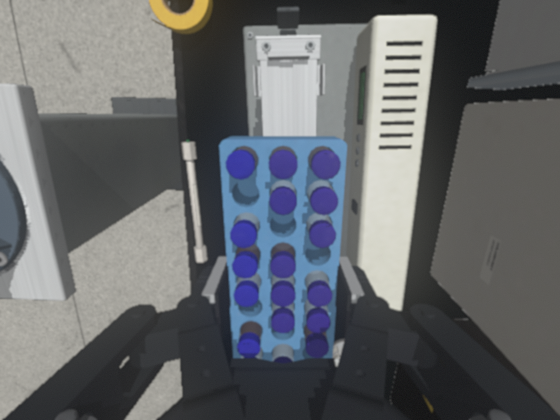

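The tray shows at (290,90), partly hidden by the held rack, and the catch is at (288,17). I'll back off 95 mm in -y to see the whole tray.

Emit:
{"fn": "servo_tool", "kwargs": {"rows": [{"translation": [-40, 0, 0], "rot": [0, 0, 0], "gripper": 45}, {"translation": [-80, 0, 0], "rot": [0, 0, 0], "gripper": 45}, {"translation": [-95, 0, 0], "rot": [0, 0, 0], "gripper": 45}, {"translation": [-95, 0, 0], "rot": [0, 0, 0], "gripper": 45}, {"translation": [-95, 0, 0], "rot": [0, 0, 0], "gripper": 45}]}}

```text
time: 8.25
eef_pos: [0.4918, -0.0439, 0.2482]
tool_rot: [[-0.028, 1.0, -0.0], [1.0, 0.028, 0.0], [0.0, -0.0, -1.0]]
contact_force: [-0.1, 0.7, -2.4]
opening: 0.0524
grasp_force: 63.9
```

```bash
python3 - <<'E'
from h import *
p=arm.read_camera("wrist");save(p,"w3.png");W=cloud(p);s=arm.sense();T=np.array(s["eef_pos"]);print(T,np.round(s["tool_rot"],3)[:,1])
for n in ["carrier_seat","catch_nose"]:
    for a in arm.outline_of(n,p)[:1]:
        P=W[a["pixels"]];P=P[np.isfinite(P[:,0])]
        P=P[(P[:,2]>.068)&(P[:,2]<.087)] 
        print(n,a["score"],rect(P),np.percentile(P[:,2],[5,50,95]),len(P))
        if n=="carrier_seat":
            for y in np.arange(.0,.23,.01):
                Q=P[abs(P[:,1]-y)<.004]
                if len(Q)>5: print(round(y,3),len(Q),np.round(np.percentile(Q[:,0],[1,99])*1000,1))
h=(abs(W[...,2]-.082)<.004)&(W[...,0]>.54)&(W[...,0]<.68)
for y in np.arange(-.02,.22,.03):
    Q=W[h&(abs(W[...,1]-y)<.004)]
    if len(Q): print("house",round(y,3),np.round(np.percentile(Q[:,0],[1,99])*1000,1))
# rack in hand: top of body z>TCP
m=(W[...,2]>T[2]+.005)&(abs(W[...,0]-T[0])<.06)&(W[...,1]>T[1]-.02)
Q=W[m&(W[...,1]<T[1]+.1)]
e=Q[Q[:,1]>T[1]+.03]
print("rack end y-T:",np.percentile(e[:,1]-T[1],[95,99,99.8])*1000,"x edges",np.percentile(e[:,0]-T[0],[1,99])*1000,"z-T",np.percentile(e[:,2]-T[2],[2,50,98])*1000)
E
```

```text
[ 0.49183679 -0.04356314  0.24826601] [ 1.     0.029 -0.   ]
carrier_seat 0.96 (array([495.5,  78.7]), array([ 67.6, 122.1]), 1.6) [0.07498569 0.07631706 0.07820648] 8051
0.02 336 [468.2 526.5]
0.03 476 [464.6 525.3]
0.04 548 [463.6 529.3]
0.05 578 [462.6 529.5]
0.06 519 [466.  528.3]
0.07 479 [467.8 521.4]
0.08 498 [466.8 520.7]
0.09 511 [466.7 520.7]
0.1 538 [465.7 520.4]
0.11 551 [465.6 519.8]
0.12 567 [465.2 519.5]
0.13 591 [464.5 519.4]
0.14 264 [463.6 519. ]
catch_nose 0.56 (array([410.4, -62.9]), array([29.4, 16.1]), 7.3) [0.07295761 0.07666728 0.07807544] 345
house -0.02 [579.1 636.6]
house 0.01 [577.8 635.3]
house 0.04 [576.2 634.3]
house 0.07 [574.7 632.7]
house 0.1 [572.2 630.6]
house 0.13 [570.9 629.9]
rack end y-T: [70.39390238 71.70607492 72.07781562] x edges [-28.05997204  24.43818582] z-T [10.08841918 18.64702749 31.94307402]
```

View pics/w3.png

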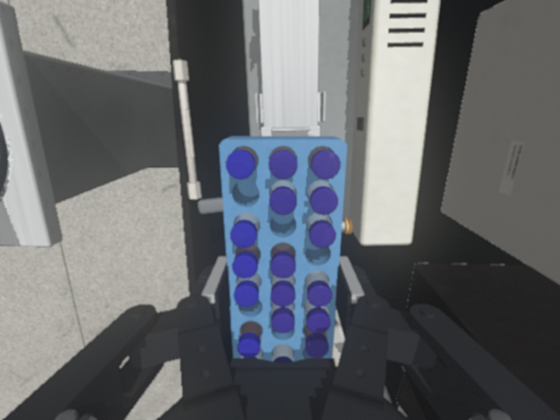

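```bash
python3 - <<'E'
from h import *
p=arm.read_camera("wrist");W3=cloud(p);W2=np.load("w2.npz")["W"]
for nm,W in(("w2",W2),("w3",W3)):
    cx=.4937-.055*(W[...,1]-.1)
    m=(abs(W[...,0]-cx)<.006)&(W[...,2]>.0)&(W[...,2]<.11)
    ys=[(0.0,.035),(.175,.215)]
    for a,b in ys:
        for y in np.arange(a,b,.002):
            Q=W[m&(abs(W[...,1]-y)<.001)]
            if len(Q): print(nm,round(y,3),len(Q),np.round(np.percentile(Q[:,2],[5,50,95])*1000,1))
E
```

```text
w2 0.175 26 [75.4 76.3 77.5]
w2 0.177 31 [75.4 76.5 77.5]
w2 0.179 31 [75.2 76.2 77.6]
w2 0.181 27 [75.3 76.2 77.2]
w2 0.183 38 [75.3 77.  79.5]
w2 0.185 40 [79.9 83.2 84.8]
w2 0.187 21 [82.8 84.4 85.3]
w2 0.189 18 [76.1 76.6 78.1]
w2 0.191 32 [75.7 76.9 78. ]
w2 0.193 26 [75.7 76.7 77.6]
w2 0.195 25 [75.1 76.9 78. ]
w2 0.197 28 [75.7 77.  77.6]
w2 0.199 31 [75.5 76.5 77.9]
w2 0.201 26 [75.2 77.  77.8]
w2 0.203 26 [75.5 76.5 77.9]
w2 0.205 20 [74.3 75.8 76.5]
w2 0.207 24 [70.7 71.7 72.9]
w2 0.209 12 [69.9 71.2 72.1]
w2 0.211 15 [62.1 63.5 64.7]
w2 0.213 53 [61.9 68.9 71.8]
w2 0.215 61 [70.7 74.3 78.4]
w3 0.018 11 [75.9 76.5 77.1]
w3 0.02 23 [75.4 76.4 77.6]
w3 0.022 23 [76.5 78.  85. ]
w3 0.024 24 [82.6 83.6 84.6]
w3 0.026 24 [75.6 78.1 81.7]
w3 0.028 24 [75.3 76.4 77.5]
w3 0.03 24 [75.5 76.3 77.3]
w3 0.032 24 [74.7 76.  77.2]
w3 0.034 23 [74.9 76.2 76.9]
```

The tray is visible at (290,90) in w3. Measured: tray centre (0.4934, 0.105), yaw 3.1°. Its end rims are 157 mm apart and its floor at 76 mm, both matching the given sizes. The rack's centre sits 3 mm to -y of the TCP and its underside about 4 mm below it.

Emit:
{"fn": "servo_tool", "kwargs": {"rows": [{"translation": [30, 1, 0], "rot": [0, 0, -0.5], "gripper": 45}, {"translation": [70, 3, 0], "rot": [0, 0, -1], "gripper": 45}, {"translation": [110, 4.5, 0], "rot": [0, 0, -1.4], "gripper": 45}, {"translation": [140, 6, 10], "rot": [0, 0, -1.4], "gripper": 45}, {"translation": [151.5, 6, 40], "rot": [0, 0, -1.4], "gripper": 45}, {"translation": [151.5, 6, 80], "rot": [0, 0, -1.4], "gripper": 45}, {"translation": [151.5, 6, 110], "rot": [0, 0, -1.4], "gripper": 45}, {"translation": [151.5, 6, 125], "rot": [0, 0, -1.4], "gripper": 45}, {"translation": [151.5, 6, 130], "rot": [0, 0, -1.4], "gripper": 45}, {"translation": [151.5, 6, 130], "rot": [0, 0, -1.4], "gripper": 45}]}}

```text
time: 9.45
eef_pos: [0.4934, 0.1077, 0.1182]
tool_rot: [[-0.054, 0.999, -0.001], [0.999, 0.054, -0.0], [-0.0, -0.001, -1.0]]
contact_force: [-0.2, -0.5, -2.1]
opening: 0.0523
grasp_force: 63.8
```

Emit:
{"fn": "servo_tool", "kwargs": {"rows": [{"translation": [0, 0, 0], "rot": [0, 0, 0], "gripper": 45}, {"translation": [0, 0, 0], "rot": [0, 0, 0], "gripper": 45}]}}

```text
time: 9.65
eef_pos: [0.4941, 0.1075, 0.1193]
tool_rot: [[-0.053, 0.999, 0.002], [0.999, 0.053, 0.0], [0.0, 0.002, -1.0]]
contact_force: [-0.2, -0.4, -1.7]
opening: 0.0525
grasp_force: 63.8
```

```bash
python3 - <<'E'
from h import *
s=arm.sense();T=np.array(s["eef_pos"]);R=np.array(s["tool_rot"]);print(T,R[:,1],s["contact_force"])
print("delta tool mm",R.T@(np.array([.4933,.108,.080])-T)*1000)
E
```

```text
[0.49412679 0.10746316 0.11933069] [0.99858796 0.0530905  0.00186631] [-0.17020276 -0.35871324 -1.68099027]
delta tool mm [ 0.5744098  -0.87052956 39.32921202]
```

Emit:
{"fn": "servo_tool", "kwargs": {"rows": [{"translation": [0.5, -0.8, 12], "rot": [0, 0, 0], "gripper": 45}, {"translation": [0.5, -0.8, 24], "rot": [0, 0, 0], "gripper": 45}, {"translation": [0.5, -0.8, 31], "rot": [0, 0, 0], "gripper": 45}, {"translation": [0.5, -0.8, 36], "rot": [0, 0, 0], "gripper": 45}, {"translation": [0.5, -0.8, 39], "rot": [0, 0, 0], "gripper": 45}, {"translation": [0.5, -0.8, 42], "rot": [0, 0, 0], "gripper": 45}, {"translation": [0.5, -0.8, 44], "rot": [0, 0, 0], "gripper": 45}, {"translation": [0.5, -0.8, 44], "rot": [0, 0, 0], "gripper": 45}]}}

```text
time: 10.45
eef_pos: [0.4927, 0.1077, 0.0743]
tool_rot: [[-0.053, 0.999, -0.0], [0.999, 0.053, -0.0], [-0.0, -0.0, -1.0]]
contact_force: [-1.9, -0.5, 2.0]
opening: 0.0522
grasp_force: 64.4
```

Emit:
{"fn": "servo_tool", "kwargs": {"rows": [{"translation": [0, 0, 4], "rot": [0, 0, 0], "gripper": 45}, {"translation": [0, 0, 8], "rot": [0, 0, 0], "gripper": 45}, {"translation": [0, 0, 12], "rot": [0, 0, 0], "gripper": 45}, {"translation": [0, 0, 15], "rot": [0, 0, 0], "gripper": 45}, {"translation": [0, 0, 17.5], "rot": [0, 0, 0], "gripper": 45}, {"translation": [0, 0, 19.5], "rot": [0, 0, 0], "gripper": 45}, {"translation": [0, 0, 20.5], "rot": [0, 0, 0], "gripper": 45}, {"translation": [0, 0, 20.5], "rot": [0, 0, 0], "gripper": 45}]}}

```text
time: 11.25
eef_pos: [0.493, 0.1078, 0.0553]
tool_rot: [[-0.053, 0.999, 0.001], [0.999, 0.053, 0.0], [-0.0, 0.001, -1.0]]
contact_force: [-9.0, -1.9, 24.4]
opening: 0.0521
grasp_force: 67.0
```

Emit:
{"fn": "servo_tool", "kwargs": {"rows": [{"translation": [0, 0, 1], "rot": [0, 0, 0], "gripper": 45}, {"translation": [0, 0, 1.5], "rot": [0, 0, 0], "gripper": 45}, {"translation": [0, 0, 1.5], "rot": [0, 0, 0], "gripper": 45}, {"translation": [0, 0, 1.5], "rot": [0, 0, 0], "gripper": 45}, {"translation": [0, 0, 1.5], "rot": [0, 0, 0], "gripper": 45}, {"translation": [0, 0, 1.5], "rot": [0, 0, 0], "gripper": 45}, {"translation": [0, 0, 1.5], "rot": [0, 0, 0], "gripper": 45}, {"translation": [0, 0, 1.5], "rot": [0, 0, 0], "gripper": 45}, {"translation": [0, 0, 1.5], "rot": [0, 0, 0], "gripper": 45}, {"translation": [0, 0, 1.5], "rot": [0, 0, 0], "gripper": 45}]}}

```text
time: 12.25
eef_pos: [0.4931, 0.1078, 0.0551]
tool_rot: [[-0.053, 0.999, 0.001], [0.999, 0.053, 0.0], [0.0, 0.001, -1.0]]
contact_force: [-16.2, -2.6, 45.0]
opening: 0.0525
grasp_force: 69.5
```

Emit:
{"fn": "servo_tool", "kwargs": {"rows": [{"translation": [0, 0, 0], "rot": [0, 0, 0], "gripper": 45}, {"translation": [0, 0, 0], "rot": [0, 0, 0], "gripper": 45}, {"translation": [0, 0, 0], "rot": [0, 0, 0], "gripper": 45}, {"translation": [0, 0, 0], "rot": [0, 0, 0], "gripper": 45}, {"translation": [0, 0, 0], "rot": [0, 0, 0], "gripper": 45}, {"translation": [0, 0, 0], "rot": [0, 0, 0], "gripper": 45}, {"translation": [0, 0, 0], "rot": [0, 0, 0], "gripper": 45}, {"translation": [0, 0, 0], "rot": [0, 0, 0], "gripper": 45}, {"translation": [0, 0, 0], "rot": [0, 0, 0], "gripper": 45}, {"translation": [0, 0, 0], "rot": [0, 0, 0], "gripper": 45}]}}

```text
time: 13.25
eef_pos: [0.4931, 0.1078, 0.0551]
tool_rot: [[-0.053, 0.999, 0.001], [0.999, 0.053, 0.0], [-0.0, 0.001, -1.0]]
contact_force: [-16.1, -2.5, 46.4]
opening: 0.0527
grasp_force: 69.5
```

Emit:
{"fn": "servo_tool", "kwargs": {"rows": [{"translation": [0, 0, -1.5], "rot": [0, 0, 0], "gripper": 45}, {"translation": [0, 0, -3], "rot": [0, 0, 0], "gripper": 45}, {"translation": [0, 0, -4.5], "rot": [0, 0, 0], "gripper": 45}, {"translation": [0, 0, -5.5], "rot": [0, 0, 0], "gripper": 45}, {"translation": [0, 0, -5.5], "rot": [0, 0, 0], "gripper": 45}]}}

```text
time: 13.75
eef_pos: [0.493, 0.1078, 0.0584]
tool_rot: [[-0.053, 0.999, 0.001], [0.999, 0.053, 0.0], [0.0, 0.001, -1.0]]
contact_force: [-3.4, -1.0, 6.7]
opening: 0.0526
grasp_force: 65.1
```

```bash
python3 - <<'E'
from h import *
s=arm.sense();print(s["eef_pos"],s["contact_force"])
p=arm.read_camera("top");im=p["color"][170:250,190:320,::-1];cv2.imwrite("pics/t2.png",cv2.resize(im,None,fx=5,fy=5))
W=cloud(p)
for n in ["catch_nose","carrier_seat"]:
  for a in arm.outline_of(n,p)[:1]:
    P=W[a["pixels"]];P=P[np.isfinite(P[:,0])];print(n,rect(P),np.percentile(P[:,2],[5,25,50,75,95]))
E
```

```text
[0.49295621 0.10779227 0.05839708] [-3.37224436 -0.99432684  6.69360931]
carrier_seat (array([497.6,  22.3]), array([45. , 78.2]), 74.5) [0.04998614 0.05220708 0.0543907  0.05727027 0.063148  ]
```

Emit:
{"fn": "servo_tool", "kwargs": {"rows": [{"translation": [0, 0, -0.7], "rot": [0, 0, 0], "gripper": 45}, {"translation": [0, 0, -1.2], "rot": [0, 0, 0], "gripper": 45}, {"translation": [0, 0, -1.2], "rot": [0, 0, 0], "gripper": 45}]}}

```text
time: 14.2
eef_pos: [0.493, 0.1078, 0.059]
tool_rot: [[-0.053, 0.999, 0.001], [0.999, 0.053, 0.0], [0.0, 0.001, -1.0]]
contact_force: [0.3, 0.6, -0.1]
opening: 0.0528
grasp_force: 64.0
```

The force fell from 6.7 N to about 0 within 0.6 mm, far stiffer than the spring, so the catch is holding the tray. Now I release and lift.

Emit:
{"fn": "servo_tool", "kwargs": {"rows": [{"translation": [0, 0, 0], "rot": [0, 0, 0], "gripper": 60}, {"translation": [0, 0, 0], "rot": [0, 0, 0], "gripper": 70}, {"translation": [0, 0, 0], "rot": [0, 0, 0], "gripper": 80}, {"translation": [0, 0, 0], "rot": [0, 0, 0], "gripper": 80}, {"translation": [0, 0, 0], "rot": [0, 0, 0], "gripper": 80}, {"translation": [0, 0, 0], "rot": [0, 0, 0], "gripper": 80}, {"translation": [0, 0, -20], "rot": [0, 0, 0], "gripper": 80}, {"translation": [0, 0, -60], "rot": [0, 0, 0], "gripper": 80}, {"translation": [0, 0, -100], "rot": [0, 0, 0], "gripper": 80}, {"translation": [0, 0, -140], "rot": [0, 0, 0], "gripper": 80}]}}

```text
time: 15.2
eef_pos: [0.4924, 0.1077, 0.2005]
tool_rot: [[-0.053, 0.999, -0.0], [0.999, 0.053, -0.0], [-0.0, -0.0, -1.0]]
contact_force: [0.3, 0.5, -0.5]
opening: 0.0801
grasp_force: 0.0
```

Emit:
{"fn": "servo_tool", "kwargs": {"rows": [{"translation": [-10, 0, -20], "rot": [0, 0, 0], "gripper": 80}, {"translation": [-30, 0, -50], "rot": [0, 0, 0], "gripper": 80}, {"translation": [-50, 0, -60], "rot": [0, 0, 0], "gripper": 80}, {"translation": [-50, 0, -60], "rot": [0, 0, 0], "gripper": 80}, {"translation": [-50, 0, -60], "rot": [0, 0, 0], "gripper": 80}]}}

```text
time: 15.7
eef_pos: [0.4951, 0.0579, 0.2586]
tool_rot: [[-0.052, 0.999, -0.0], [0.999, 0.052, 0.0], [0.0, -0.0, -1.0]]
contact_force: [0.1, -0.7, -0.4]
opening: 0.0798
grasp_force: 0.0
```

```bash
cat > chk.py <<'E'
from h import *
import sys
p=arm.read_camera("wrist");save(p,sys.argv[1]);W=cloud(p);s=arm.sense();print(s["time"],s["eef_pos"],np.round(s["tool_rot"],3)[:,1],s["contact_force"])
for n in ["rack","valve_grip","catch_nose","carrier_seat"]:
  for a in arm.outline_of(n,p)[:1]:
    P=W[a["pixels"]];P=P[np.isfinite(P[:,0])]
    if n=="valve_grip": P=P[P[:,2]>.06]
    print(n,a["score"],rect(P),np.percentile(P[:,2],[5,50,95]),len(P))
E
python3 chk.py w4.png
```

```text
15.75 [0.49498452 0.05823734 0.25821573] [ 0.999  0.053 -0.001] [ 0.09603612  0.25324699 -0.49509803]
rack 0.73 (array([540.6, -83.8]), array([ 53.1, 311.6]), 21.0) [0.0093752  0.03247081 0.06067556] 748
valve_grip 0.86 (array([455.9, -55.2]), array([109.4,  20. ]), 6.8) [0.06410973 0.07347084 0.07776786] 1064
catch_nose 0.65 (array([487.7, 211.7]), array([20.1, 24. ]), 2.3) [0.06016896 0.07408167 0.09080138] 651
carrier_seat 0.94 (array([493.9, 100.2]), array([ 76.5, 227.3]), 4.8) [0.05305393 0.05545576 0.06337458] 2592
```

View pics/w4.png

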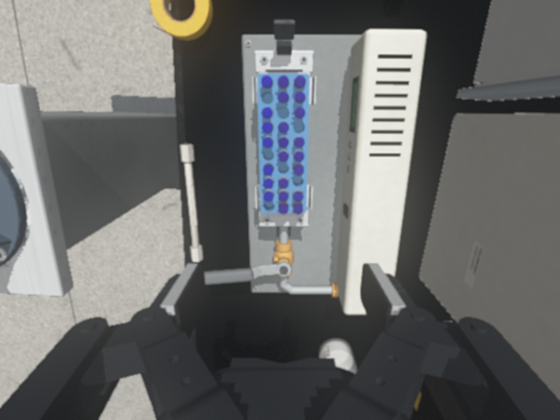

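w4 shows the rack seated between the rims at (283,145) with the tray down and the hook over its end plate at (284,45). The valve lever points left from its axis at (285,270). Lever angle is about 186.5° in the world frame, with the axis at about (0.502,-0.050). I'll push the lever round with closed fingers, starting from its +y side.

```bash
python3 - <<'E'
from h import *
s=arm.sense();T=np.array(s["eef_pos"]);R=np.array(s["tool_rot"])
ax=np.array([.5018,-.0498])
f=lambda x,y,z:np.round(R.T@(np.array([x,y,z])-T)*1000,1)
print("start above",f(.43,-.025,.14),"down",f(.43,-.025,.052))
b=None
for th in [186,194,202,210,218,226,234,242,250,258,266,270,273.1,275]:
    t=np.radians(th);d=np.array([np.cos(t),np.sin(t)]);n=np.array([np.sin(t),-np.cos(t)])
    c=ax+.072*d+n*(.008+abs(n[0])*.0145+abs(n[1])*.011)
    print(th,np.round(c,4),(f(c[0],c[1],.052)-f(.43,-.025,.052)).round(1))
E
```

```text
start above [-79.8 -69.3 118.4] down [-79.8 -69.2 206.4]
186 [ 0.4281 -0.037 ] [-11.8  -2.6   0. ]
194 [ 0.4266 -0.0457] [-20.5  -4.6   0. ]
202 [ 0.4262 -0.0549] [-29.6  -5.4   0. ]
210 [ 0.4271 -0.0643] [-39.1  -5.1   0. ]
218 [ 0.4293 -0.074 ] [-48.8  -3.4   0. ]
226 [ 0.433  -0.0835] [-58.5  -0.2   0. ]
234 [ 0.4383 -0.0927] [-68.    4.6   0. ]
242 [ 0.4451 -0.1012] [-76.9  10.9   0. ]
250 [ 0.4533 -0.1088] [-84.9  18.7   0. ]
258 [ 0.4629 -0.1151] [-91.7  28.    0. ]
266 [ 0.4736 -0.12  ] [-97.2  38.4  -0.1]
270 [ 0.4793 -0.1218] [-99.3  44.   -0.1]
273.1 [ 0.4827 -0.1229] [-1.006e+02  4.730e+01 -1.000e-01]
275 [ 0.4848 -0.1236] [-1.013e+02  4.940e+01 -1.000e-01]
```

Emit:
{"fn": "servo_tool", "kwargs": {"rows": [{"translation": [-30, -25, 0], "rot": [0, 0, 0], "gripper": 0}, {"translation": [-60, -50, 20], "rot": [0, 0, 0], "gripper": 0}, {"translation": [-80, -69, 50], "rot": [0, 0, 0], "gripper": 0}, {"translation": [-80, -69, 85], "rot": [0, 0, 0], "gripper": 0}, {"translation": [-80, -69, 120], "rot": [0, 0, 0], "gripper": 0}, {"translation": [-80, -69, 150], "rot": [0, 0, 0], "gripper": 0}, {"translation": [-80, -69, 175], "rot": [0, 0, 0], "gripper": 0}, {"translation": [-80, -69, 195], "rot": [0, 0, 0], "gripper": 0}, {"translation": [-80, -69, 206], "rot": [0, 0, 0], "gripper": 0}, {"translation": [-80, -69, 206], "rot": [0, 0, 0], "gripper": 0}]}}

```text
time: 16.95
eef_pos: [0.4301, -0.0254, 0.052]
tool_rot: [[-0.053, 0.999, -0.002], [0.999, 0.053, 0.0], [0.001, -0.002, -1.0]]
contact_force: [0.5, -0.1, 1.2]
opening: 0.0004
grasp_force: 0.0
```

Emit:
{"fn": "servo_tool", "kwargs": {"rows": [{"translation": [-6, -1.5, 0], "rot": [0, 0, 0], "gripper": 0}, {"translation": [-12, -2.5, 0], "rot": [0, 0, 0], "gripper": 0}, {"translation": [-20.5, -4.5, 0], "rot": [0, 0, 0], "gripper": 0}, {"translation": [-30, -5.5, 0], "rot": [0, 0, 0], "gripper": 0}, {"translation": [-39, -5, 0], "rot": [0, 0, 0], "gripper": 0}, {"translation": [-49, -3.5, 0], "rot": [0, 0, 0], "gripper": 0}, {"translation": [-58.5, 0, 0], "rot": [0, 0, 0], "gripper": 0}, {"translation": [-68, 4.5, 0], "rot": [0, 0, 0], "gripper": 0}, {"translation": [-77, 11, 0], "rot": [0, 0, 0], "gripper": 0}, {"translation": [-85, 18.5, 0], "rot": [0, 0, 0], "gripper": 0}]}}

```text
time: 17.95
eef_pos: [0.453, -0.1102, 0.0529]
tool_rot: [[-0.052, 0.999, -0.002], [0.999, 0.052, 0.001], [0.001, -0.002, -1.0]]
contact_force: [-2.3, 5.1, 1.2]
opening: -0.0
grasp_force: 2.1
```

Emit:
{"fn": "servo_tool", "kwargs": {"rows": [{"translation": [-7, 9, 0], "rot": [0, 0, 0], "gripper": 0}, {"translation": [-12, 19.5, 0], "rot": [0, 0, 0], "gripper": 0}, {"translation": [-14, 25.5, 0], "rot": [0, 0, 0], "gripper": 0}, {"translation": [-15.5, 28.5, 0], "rot": [0, 0, 0], "gripper": 0}, {"translation": [-15.5, 29.5, 0], "rot": [0, 0, 0], "gripper": 0}, {"translation": [-15.5, 29.5, 0], "rot": [0, 0, 0], "gripper": 0}]}}

```text
time: 18.55
eef_pos: [0.4837, -0.1238, 0.0529]
tool_rot: [[-0.053, 0.999, -0.0], [0.999, 0.053, -0.001], [-0.0, -0.0, -1.0]]
contact_force: [-3.6, -2.3, -1.2]
opening: -0.0001
grasp_force: 1.9
```

Force is still about 4 N, which is friction rather than the stop, so I push further.

Emit:
{"fn": "servo_tool", "kwargs": {"rows": [{"translation": [0, 2, 0], "rot": [0, 0, 0], "gripper": 0}, {"translation": [0, 4, 0], "rot": [0, 0, 0], "gripper": 0}, {"translation": [0, 5, 0], "rot": [0, 0, 0], "gripper": 0}, {"translation": [0, 5, 0], "rot": [0, 0, 0], "gripper": 0}]}}

```text
time: 18.95
eef_pos: [0.4843, -0.1236, 0.0526]
tool_rot: [[-0.054, 0.999, -0.01], [0.999, 0.054, 0.001], [0.001, -0.01, -1.0]]
contact_force: [-30.1, -11.5, 18.0]
opening: -0.0002
grasp_force: 15.6
```

Force rose to 30 N after only 0.6 mm of travel, so the lever is on its stop. I'll back off and check.

Emit:
{"fn": "servo_tool", "kwargs": {"rows": [{"translation": [0, -5, 0], "rot": [0, 0, 0], "gripper": 0}, {"translation": [0, -20, 0], "rot": [0, 0, 0], "gripper": 0}, {"translation": [0, -25, -15], "rot": [0, 0, 0], "gripper": 0}, {"translation": [0, -25, -50], "rot": [0, 0, 0], "gripper": 0}, {"translation": [0, -25, -90], "rot": [0, 0, 0], "gripper": 0}, {"translation": [10, -25, -130], "rot": [0, 0, 0], "gripper": 0}, {"translation": [40, -25, -170], "rot": [0, 0, 0], "gripper": 0}, {"translation": [70, -25, -190], "rot": [0, 0, 0], "gripper": 0}, {"translation": [85, -25, -200], "rot": [0, 0, 0], "gripper": 0}, {"translation": [85, -25, -200], "rot": [0, 0, 0], "gripper": 0}]}}

```text
time: 19.95
eef_pos: [0.4604, -0.0385, 0.2548]
tool_rot: [[-0.055, 0.998, 0.005], [0.998, 0.055, -0.001], [-0.001, 0.005, -1.0]]
contact_force: [-0.4, -0.5, -0.9]
opening: -0.0001
grasp_force: 0.0
```

```bash
python3 chk.py w5.png
```

```text
20.0 [ 0.46001552 -0.03939887  0.25364906] [0.999 0.055 0.003] [0.34665251 0.29865218 0.08904345]
rack 0.58 (array([500.4,  77.6]), array([ 79.9, 156.2]), 2.9) [0.05318437 0.05525962 0.06289871] 1583
valve_grip 0.9 (array([504.4, -97.6]), array([ 18. , 114.6]), 3.5) [0.06422391 0.07416325 0.07788386] 1055
carrier_seat 0.97 (array([494.5,  85.1]), array([ 69.1, 160.5]), 3.1) [0.05329487 0.05525832 0.06286756] 1533
```

View pics/w5.png

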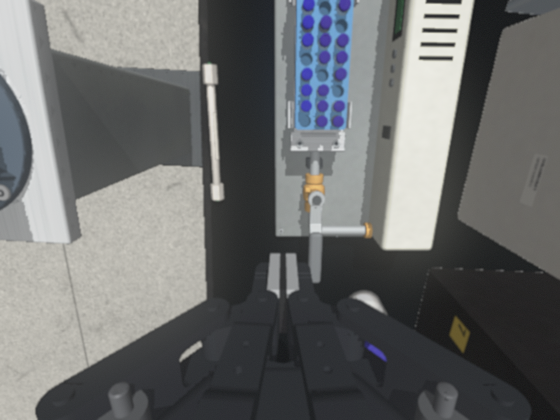

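w5 shows the lever lying along the pipe at (316,250), at 3.5° against the tray's 3.1°. The rack is seated at (322,70) with the tray still down (z about 0.055), and nothing touches the robot.

```bash
python3 -c "
from workcell import arm
print(arm.finish_job())"
```

```text
the job is handed in; nothing more can be done
None
```

The rack is seated in the tray, which the catch is holding down. The coolant valve was then opened to its stop, and I handed the job in at about 20 s of the 58 s allowed; the hand-in gave no verdict.

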